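Pack the short foot of a bench bottle filler

ROBOT

A 6-joint arm with a two-finger parallel gripper is mounted at the origin on the work surface. World frame = base frame: x ahead of the robot, y to its left, z up, the work surface at z = 0. Lengths are in m, angles in rad, forces in N, time in s.
With the tool pointing down it reaches from about 0.3 to 0.775 m from the base axis. Payload 14.6 kg.
Tool frame: the origin (TCP) lies at the very end of the fingers, on their centre line; the grasp point (between the pads) lies 19 mm behind it (ctrl.grip_depth is the distance from the TCP to the grasp point, in m); z points along the fingers, y is the line along which they close (so a half turn about z gives the same grasp; the last joint's range is limited). The gripper opens to 85 mm and grips with 20 to 120 N. Pads are 22 mm wide; open, the fingers measure 114 mm over their backs; the gripper's body (76 mm by 85 mm) begins 54 mm behind the grasp point. The pads swing forward as they close: fully open they stand 13 mm farther back than shut.
Start: joints at [-1.397, 0.3, 1.521, -0, 1.321, -0.067], TCP at [0.131, -0.534, 0.203] pointing down, gripper open.
Joint ranges: [-3.03, 3.03], [-0.79, 2.21], [0.23, 2.52], [-1.04, 4.18], [0, 3.07], [-2.55, 2.55]. Speed limits (rad/s): [2.22, 2.22, 2.57, 3.14, 3.14, 3.14].

INTERFACE

Orientations are given as a unit quaternion [w, x, y, z].
In Python, from bench import ctrl gives the robot as it stands.
- The arm moves only by the tool apply_moves, never from a script. Its argument "targets" is a list of rows, each a list of 7 numbers: the shift along the world's x, y, z in m, then the turn, a rotation vector about the world's x, y, z in degrees, then the closure, from -1 (fully open) to 1 (shut). In form: [[tx, ty, tz, rx, ry, rz, hand], ...]. A call has 1 to 5 rows; each row shifts and turns the commanded pose from where the row before left it; what a row does not reach is not made up. A row lasts 1/10 s, in which the tool goes at most 50 mm and 8.59 degrees, less where a joint would pass 70% of its speed; a pose out of reach is approached as far as the arm can. A call is refused whole if a number of a shift passes 0.05 or a number of a turn 8.59, either way. A call with a gripper value outside its range is refused whole. The fingers move at their own pace and stop on an object; the grip force is fixed at half the most. Time passes only in rows, so rows that do not move let the fingers close. It gives the time, the measured TCP pose, the force, the opening and the grip force at its end, in the units of the state.
- ctrl.observe(): the state, without advancing time (a new reading comes with each control period).
- ctrl.get_image(name): name is "scene" or "side" or "wrist"; returns a dict with "pixels" (480x640x3 uint8, red, green, blue), "fx", "fy", "cx", "cy" (pixels), "k1" (the pictures are not rectified: a ray, as slopes to the right and down, at radius r is drawn at 1 + k1 r^2 times it, then the intrinsics apply), "R" (3x3) and "t" (3): a world point X has camera coordinates R X + t. Camera axes: x right, y down, z forward; pixel columns grow to the right and rows downward; lengths in m; the calibration is good to about 2 mm. A picture is of the moment at which its call begins. There is no depth.
- ctrl.close_job(): hands the job in; it is judged then, once.
Trained networks look in a picture, given as the dict that the camera call returned (one of the last four; its "shot" number tells which), for a name from the list of things; names that differ only in an ending like _2 or _b are one class to them, and where a whole thing is asked for, a point or a joint stands for the part that bears it (a point fixed in the world has none). Each returns a list of dicts, best first, with "conf" (0 to 1); they miss things now and then, are a little off and sometimes report something else, mostly with a low value. They report only what shows in the picture. A call takes as long as a camera call. They do not tell look-alikes from the thing itself.
- ctrl.boxes_of(target, picture): "bbox" ([left, top, width, height] in pixels, round what is visible of it).
- ctrl.pinpoint(target, picture): "centre" ([column, row] in pixels: a listed point, or the origin of a listed thing).
The state is a dict: "t": time; "joint_positions": joint angles; "dq": joint speeds; "joint_torque": joint torques, N m; "tool_pos": TCP position; "orientation": TCP orientation; "wrist_force": force on the tool from outside, world axes, zero at the start; "wrist_torque": the same for the moment, N m; "width": finger opening in m; "gripper_force": force on a finger pad.
Only numpy, scipy, OpenCV 4.12 (cv2) and the standard library are available. Lean on these libraries where they do the work, as an engineer would, in place of code of your own. Each camera call takes 0.05 s, during which the arm holds its last target. There are 200 camera calls.

TASK

The bottle filler rocks because the foot under its corner nearest the middle of the counter hangs clear of the counter. Find by trial the one packer that slides in snugly under that foot and leave it flat there, with the whole foot standing on it and bearing on it: one that slips in without touching the foot is too thin, and one that stops dead is too thick and must not be forced. Leave the other two lying flat on the counter, well clear of that foot and not touching the machine, and do not disturb the bottles or the beaker.

Things in the scene. Friction and masses are not known exactly. Their poses are not given: they have to be found in the camera images.
- filler: bench bottle filler, fixed: steel base plate 340 (x) by 280 mm (y), 32 to 44 mm above the counter, on four black rubber dome feet 22 mm across, axes at x = +-156, y = +-126 mm; three stand on the counter. White housing on its rear half, 230 mm high. Origin on the counter under the plate's centre; x from the open front to the rear, y to the left of one facing the front. The front faces about +y.
- corner (a point): on the axis of the free foot (filler's x = -156, y = +126 mm), on the plate's top, 44 mm up, at a small bolt head; the plate's front and left edges are 14 mm beyond. The gap below this foot is 5 to 14 mm, unmeasured. The soft foot gives upward 3.5 mm at most (1.5 N to start, 4 N at full give; then rigid), so a snug packer exceeds the gap by 0 to 3.5 mm and takes 2 to 12 N of level push.
- nozzle (a point): lower end of the filling nozzle, above bottle_c on the base plate: 62 mm in front of the plate's centre and 45 mm to its right, 133 mm above the counter; its steel bracket, 14 mm wide, runs from it back to the housing at 157 to 165 mm height. Nothing stands higher than 4 mm on the plate within 80 mm of point corner.
- packer_8: levelling packer: a flat rectangular plate of grey plastic, 100 mm long (its x axis), 40 mm wide (y) and 8 mm thick, 52 g nominal (up to 30% off), lying flat on the counter. Both ends are bevelled on the upper side: over the last 7 mm the top drops by 3.5 mm. Origin: centre of the underside; z up.
- packer_11: levelling packer: a flat rectangular plate of grey plastic, 100 mm long (its x axis), 40 mm wide (y) and 11 mm thick, 67 g nominal (up to 30% off), lying flat on the counter. Both ends are bevelled on the upper side: over the last 7 mm the top drops by 3.5 mm. Origin: centre of the underside; z up.
- packer_14: levelling packer: a flat rectangular plate of grey plastic, 100 mm long (its x axis), 40 mm wide (y) and 14 mm thick, 83 g nominal (up to 30% off), lying flat on the counter. Both ends are bevelled on the upper side: over the last 7 mm the top drops by 3.5 mm. Origin: centre of the underside; z up.
- bottle_a: bystander: dark dropper bottle, 35 mm across, 75 mm tall, 60 g, origin at the centre of its base; standing on the counter beyond the work.
- bottle_b: bystander: dark dropper bottle, 35 mm across, 75 mm tall, 60 g, origin at the centre of its base; standing on the counter beyond the work.
- bottle_c: bystander: dark dropper bottle, 35 mm across, 75 mm tall, 60 g, origin at the centre of its base; standing on the filler's base plate under the nozzle.
- beaker: bystander: empty glass beaker, 84 mm across, 110 mm tall, 250 g, origin at the centre of its base; standing on the counter beyond the packers.
Things that resemble listed ones, but are neither listed nor needed, are in the scene too. What is shaped like the packer_14 but orange or red is not meant.

How it is judged:
At the end, for the whole second after the job is handed in: One packer lies flat under the free foot, whose axis is 11 mm or more in from the packer's ends and 9 mm from its sides and which presses on it (over 0.7 N); the other two lie flat on the counter, centres over 90 mm from that axis, not touching the machine; all at rest (tilt under 0.06 rad) (((contact force between packer_8 and filler above 0.7 N and x of corner in the frame of packer_8 between -0.039 and 0.039 m and y of corner in the frame of packer_8 between -0.011 and 0.011 m and horizontal distance between each of packer_11, packer_14 and corner above 0.09 m and contact force between each of packer_11, packer_14 and filler below 0.05 N) or (contact force between packer_11 and filler above 0.7 N and x of corner in the frame of packer_11 between -0.039 and 0.039 m and y of corner in the frame of packer_11 between -0.011 and 0.011 m and horizontal distance between each of packer_8, packer_14 and corner above 0.09 m and contact force between each of packer_8, packer_14 and filler below 0.05 N) or (contact force between packer_14 and filler above 0.7 N and x of corner in the frame of packer_14 between -0.039 and 0.039 m and y of corner in the frame of packer_14 between -0.011 and 0.011 m and horizontal distance between each of packer_8, packer_11 and corner above 0.09 m and contact force between each of packer_8, packer_11 and filler below 0.05 N)) and angle between each of packer_8, packer_11, packer_14's own z axis and vertical below 0.06 rad and height (world z) of packer_8 between -0.004 and 0.004 m and linear speed of each of packer_8, packer_11, packer_14 below 0.02 m/s and height (world z) of packer_11 between -0.004 and 0.004 m and height (world z) of packer_14 between -0.004 and 0.004 m).
It fails at once if a packer is forced: pressed against the filler with more than 40 N (contact force between any of packer_8, packer_11, packer_14 and filler above 40 N).
It fails at once if a bottle or the beaker is shifted by more than 30 mm or tipped by more than 0.4 rad (distance of any of bottle_a, bottle_b, bottle_c, beaker from where it was at the start of the episode above 0.03 m or angle between any of bottle_a, bottle_b, bottle_c, beaker's own z axis and vertical above 0.4 rad).
It also fails if it takes over 72 s, if anything falls off the work surface, if the arm or the gripper's body presses on something with over 40 N, if the wrist force passes 120 N, or if a joint passes its speed limit or range.

## Working session

There is one attempt and no reset: what is moved stays moved. The work goes in short steps, Python scripts to look and compute and a tool call to move; the robot and the scene stay as the last step left them, time stands still between calls to the robot, and variables do not carry over. Pictures are saved under pics/ and viewed, at most 10 in all, crops included, and the job is handed in when it is done.

Besides the shell and the picture viewer there is one more tool, called after "Emit:" as name(argument=value, ...) on one line, values as JSON. apply_moves: Moves the arm, as the interface text tells. Its arguments: {"type":"object","properties":{"targets":{"type":"array"}},"required":["targets"]}

```bash
ls; mkdir -p pics; cat > h.py <<'E'
import numpy as np, cv2
from bench import ctrl
def ray(p,uv):
    d=np.array([[ (uv[0]-p['cx'])/p['fx'], (uv[1]-p['cy'])/p['fy'] ]])[0]
    s=d.copy()
    for _ in range(20): s=d/(1+p['k1']*(s@s))
    R=np.array(p['R']);t=np.array(p['t'])
    return -R.T@t, R.T@np.array([s[0],s[1],1])
def at_z(p,uv,z=0):
    o,d=ray(p,uv); return o+d*(z-o[2])/d[2]
def proj(p,X):
    c=np.array(p['R'])@np.array(X)+np.array(p['t']); s=c[:2]/c[2]; s=s*(1+p['k1']*(s@s))
    return np.array([s[0]*p['fx']+p['cx'],s[1]*p['fy']+p['cy']])
def save(p,n): cv2.imwrite('pics/'+n+'.png',cv2.cvtColor(np.ascontiguousarray(p['pixels']),cv2.COLOR_RGB2BGR))
E
python3 - <<'E'
from h import *
zs={'packer_8':0,'packer_11':0,'packer_14':0,'corner':.044,'bottle_a':0,'beaker':0,'filler':0,'nozzle':.133}
for n in ('scene','side'):
    p=ctrl.get_image(n); save(p,n)
    import pickle; pickle.dump(p,open(n+'.pkl','wb'))
    print(n,'cam',-np.array(p['R']).T@np.array(p['t']))
    for k in zs:
        for d in ctrl.pinpoint(k,p): print(k,np.round(d['centre']),round(d['conf'],2),at_z(p,d['centre'],zs[k]).round(3)[:2])
E
```

```text
pics
scene cam [ 1.4822791  -0.02307484  0.76809545]
packer_8 [502. 292.] 0.9 [0.67  0.339]
packer_8 [401. 217.] 0.7 [0.413 0.182]
packer_8 [415. 286.] 0.65 [0.645 0.175]
packer_8 [413. 250.] 0.58 [0.534 0.189]
packer_11 [502. 292.] 0.9 [0.67  0.339]
packer_11 [401. 217.] 0.7 [0.413 0.182]
packer_11 [415. 286.] 0.65 [0.645 0.175]
packer_11 [413. 250.] 0.58 [0.534 0.189]
packer_14 [502. 292.] 0.9 [0.67  0.339]
packer_14 [401. 217.] 0.7 [0.413 0.182]
packer_14 [415. 286.] 0.65 [0.645 0.175]
packer_14 [413. 250.] 0.58 [0.534 0.189]
corner [258. 254.] 0.63 [ 0.585 -0.13 ]
bottle_a [208. 212.] 0.95 [ 0.367 -0.262]
bottle_a [280. 339.] 0.69 [ 0.769 -0.085]
bottle_a [350. 344.] 0.67 [0.789 0.038]
beaker [436. 338.] 0.91 [0.783 0.191]
nozzle [205. 178.] 0.68 [ 0.433 -0.243]
side cam [0.35782736 0.6190042  0.60015235]
packer_8 [381. 374.] 0.92 [0.42  0.177]
packer_8 [250. 335.] 0.92 [0.652 0.182]
packer_8 [312. 358.] 0.72 [0.536 0.188]
packer_8 [188. 408.] 0.63 [0.672 0.34 ]
packer_8 [285. 283.] 0.57 [0.653 0.041]
packer_11 [381. 374.] 0.92 [0.42  0.177]
packer_11 [250. 335.] 0.92 [0.652 0.182]
packer_11 [312. 358.] 0.72 [0.536 0.188]
packer_11 [188. 408.] 0.63 [0.672 0.34 ]
packer_11 [285. 283.] 0.57 [0.653 0.041]
packer_14 [381. 374.] 0.92 [0.42  0.177]
packer_14 [250. 335.] 0.92 [0.652 0.182]
packer_14 [312. 358.] 0.72 [0.536 0.188]
packer_14 [188. 408.] 0.63 [0.672 0.34 ]
packer_14 [285. 283.] 0.57 [0.653 0.041]
corner [347. 227.] 0.56 [ 0.581 -0.125]
bottle_a [228. 264.] 0.97 [0.785 0.033]
bottle_a [263. 233.] 0.9 [ 0.768 -0.092]
bottle_a [427. 213.] 0.76 [ 0.438 -0.311]
beaker [183. 317.] 0.84 [0.785 0.19 ]
nozzle [437. 177.] 0.76 [ 0.426 -0.249]
```

View pics/scene.png

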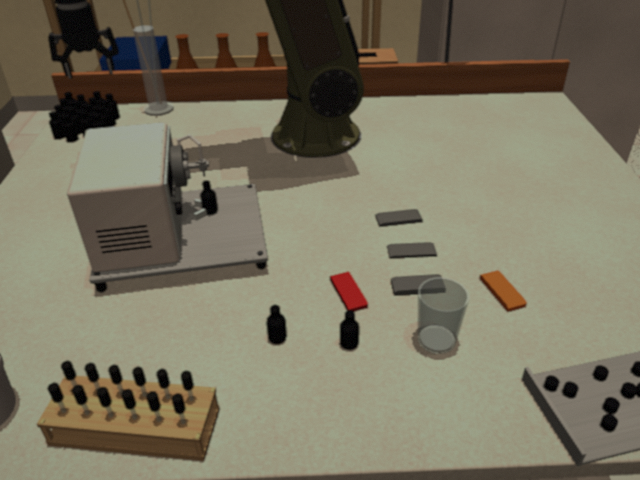

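View pics/side.png

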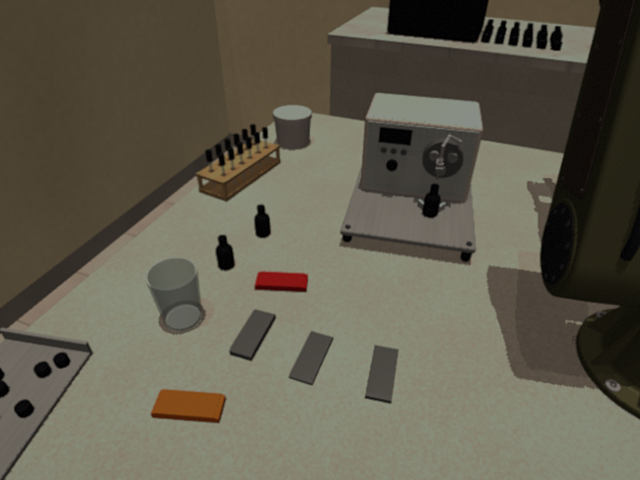

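Scene: the corner (bolt head and foot) is at about (258,254) in the scene view and (347,227) in the side view. Candidates for packers, by side-view pixel:
- (381,374), (312,358) and (250,335): the three grey plates, which match the description.
- (282,282) red and (188,405) orange: look-alikes, excluded.

Next I fit pose and thickness of the grey plates.

```bash
cat > fit.py <<'E'
from h import *
from scipy.optimize import minimize
def corners(x,y,a,t):
    P=[]
    for sx in(-1,1):
        for sy in(-1,1):
            P+= [(sx*.05,sy*.02,0),(sx*.05,sy*.02,t-.0035),(sx*.043,sy*.02,t)]
    P=np.array(P);c,s=np.cos(a),np.sin(a)
    return np.c_[x+c*P[:,0]-s*P[:,1],y+s*P[:,0]+c*P[:,1],P[:,2]]
def mask(p,x,y,thr=None):
    im=np.ascontiguousarray(p['pixels']); hsv=cv2.cvtColor(im,cv2.COLOR_RGB2HSV)
    b=np.array([proj(p,(x+dx,y+dy,.005)) for dx in(-.09,.09) for dy in(-.09,.09)])
    x0,y0=np.maximum(b.min(0).astype(int),0);x1,y1=b.max(0).astype(int)
    g=cv2.GaussianBlur(hsv[...,2],(3,3),0)
    roi=g[y0:y1,x0:x1]
    thr=thr or cv2.threshold(roi,0,255,cv2.THRESH_OTSU)[0]
    m=(roi<thr).astype(np.uint8)
    n,l,st,ce=cv2.connectedComponentsWithStats(m)
    c=proj(p,(x,y,.005))-[x0,y0]
    k=l[int(c[1]),int(c[0])]
    M=np.zeros(g.shape,np.uint8)
    if k: M[y0:y1,x0:x1]=(l==k)
    return M,thr
def cost(v,t,ps,ms):
    C=corners(*v[:3],t);s=0
    for i,(p,m) in enumerate(zip(ps,ms)):
        h=cv2.convexHull(np.array([proj(p,X) for X in C]).astype(np.float32))
        r=np.zeros((480,640),np.uint8); cv2.fillConvexPoly(r,np.round(h*16).astype(np.int32),1,cv2.LINE_AA,4)
        s+=(r!=m).sum()/m.sum()
    return s
def fit(ps,x,y,a,ts=(.008,.011,.014)):
    ms=[mask(p,x,y)[0] for p in ps]; out=[]
    for t in ts:
        r=min((minimize(cost,[x,y,a],args=(t,ps,ms),method='Nelder-Mead',options=dict(initial_simplex=np.array([x,y,a])+k*np.array([[0,0,0],[.01,0,0],[0,.01,0],[0,0,.2]]))) for k in (1,-1,.5)),key=lambda r:r.fun)
        out.append((t,r.x.round(4),round(r.fun,4)))
    return out,[m.sum() for m in ms]
E
python3 - <<'E'
from fit import *
import pickle
S=[pickle.load(open(n+'.pkl','rb')) for n in('scene','side')]
for x,y,a in [(.42,.18,1.6),(.535,.188,1.4),(.65,.18,1.4)]:
    for ps in ([S[0]],[S[1]]): print(fit(ps,x,y,a))
s=ctrl.observe();print(s)
w=ctrl.get_image('wrist');print(-np.array(w['R']).T@np.array(w['t']),np.array(w['R']).round(3))
p=S[1];im=p['pixels'][290:420,210:430];cv2.imwrite('pics/crop.png',cv2.resize(im[...,::-1],None,fx=3.5,fy=3.5,interpolation=cv2.INTER_CUBIC))
E
```

```text
([(0.008, array([0.4191, 0.1741, 1.7022]), np.float64(0.0094)), (0.011, array([0.4201, 0.1733, 1.6996]), np.float64(0.0677)), (0.014, array([0.4206, 0.1734, 1.6874]), np.float64(0.1543))], [np.uint64(635)])
([(0.008, array([0.4202, 0.1755, 1.7099]), np.float64(0.031)), (0.011, array([0.4196, 0.1759, 1.6954]), np.float64(0.0394)), (0.014, array([0.4198, 0.1759, 1.6948]), np.float64(0.0641))], [np.uint64(1420)])
([(0.008, array([0.5368, 0.1839, 1.6107]), np.float64(0.0692)), (0.011, array([0.537 , 0.1854, 1.6019]), np.float64(0.154)), (0.014, array([0.5372, 0.1853, 1.6107]), np.float64(0.2387))], [np.uint64(708)])
([(0.008, array([0.5364, 0.1873, 1.5951]), np.float64(0.0403)), (0.011, array([0.5354, 0.1878, 1.5951]), np.float64(0.0828)), (0.014, array([0.5359, 0.188 , 1.5989]), np.float64(0.1239))], [np.uint64(1316)])
([(0.008, array([0.6597, 0.2132, 1.0728]), np.float64(0.6165)), (0.011, array([0.6696, 0.213 , 0.845 ]), np.float64(0.5817)), (0.014, array([0.6736, 0.2121, 0.8447]), np.float64(0.5552))], [np.uint64(2498)])
([(0.008, array([0.6482, 0.1801, 1.6025]), np.float64(0.0572)), 
[... 287 characters left out ...]
2]), 'dq': array([-1.76566796e-03, -1.96093189e-03, -6.18940533e-04,  9.04623290e-06,
        2.54792246e-04,  4.86587854e-04]), 'joint_torque': array([ 1.09904737e-03, -5.43348670e+01, -3.61983955e+01,  8.49453926e-06,
        6.12258300e-04,  1.34123599e-05]), 'tool_pos': array([ 0.13116798, -0.53415735,  0.20310644]), 'orientation': array([4.45454409e-05, 9.92763253e-01, 1.20087972e-01, 6.22444540e-06]), 'wrist_force': array([-0.16197235, -0.96109118,  0.05356921]), 'wrist_torque': array([-0.00743335, -0.00108136, -0.01362374]), 'gripper_force': 0.0, 'width': 0.08554337825313119}
[ 0.21382361 -0.51309137  0.37350412] [[ 0.239 -0.971  0.001]
 [-0.918 -0.226  0.327]
 [-0.317 -0.079 -0.945]]
```

View pics/crop.png

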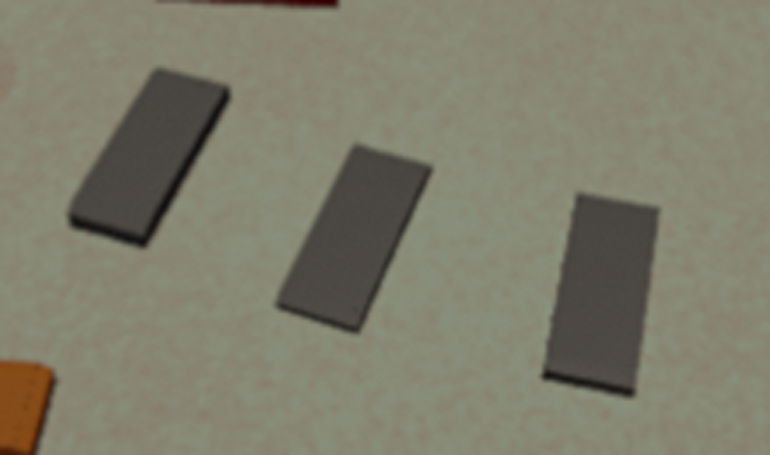

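The crop shows the two long side faces and end faces. The left plate at (0.65, 0.18) is the thickest (14), the middle one at (0.536, 0.187) the thinnest (8), and the right one at (0.42, 0.175) is 11. I'll try the 11 first.

Emit:
apply_moves(targets=[[0,0,0.045,0,0,5.2,-1],[0,0,0.045,0,0,5.2,-1],[0.01,0.02,0.04,0,0,5.2,-1],[0.019,0.043,0,0,0,5.2,-1],[0.019,0.043,0,0,0,5.2,-1]])

```text
t: 1.45
tool_pos: [0.1794, -0.4271, 0.3337]
orientation: [0.001, 0.94, 0.342, 0.0]
wrist_force: [1.2, -0.5, -0.1]
width: 0.0852
gripper_force: 0.0
```

Emit:
apply_moves(targets=[[0.019,0.043,0,0,0,5.2,-1],[0.019,0.043,0,0,0,5.2,-1],[0.019,0.043,0,0,0,5.2,-1],[0.019,0.043,0,0,0,5.2,-1],[0.019,0.043,0,0,0,5.2,-1]])

```text
t: 1.95
tool_pos: [0.2743, -0.2114, 0.3333]
orientation: [0.0, 0.839, 0.544, 0.0]
wrist_force: [0.9, -0.9, -0.8]
width: 0.0856
gripper_force: 0.0
```

Emit:
apply_moves(targets=[[0.019,0.043,0,0,0,5.2,-1],[0.015,0.045,0,0,0,5.2,-1],[0.015,0.045,0,0,0,5.2,-1],[0.015,0.045,0,0,0,5.2,-1],[0.015,0.045,0,0,0,5.2,-1]])

```text
t: 2.45
tool_pos: [0.3532, 0.0119, 0.3334]
orientation: [0.0, 0.695, 0.719, 0.0]
wrist_force: [1.2, -1.1, -0.7]
width: 0.0852
gripper_force: 0.0
```

Emit:
apply_moves(targets=[[0.012,0.039,-0.026,0,0,5.4,-1],[0.012,0.039,-0.026,0,0,0,-1],[0.013,0.039,-0.026,0,0,0,-1],[0.013,0.039,-0.026,0,0,0,-1],[0.012,0.039,-0.026,0,0,0,-1]])

```text
t: 2.95
tool_pos: [0.4153, 0.2068, 0.2022]
orientation: [0.0, 0.661, 0.75, 0.0]
wrist_force: [0.9, -1.0, 1.3]
width: 0.0851
gripper_force: 0.0
```

```bash
python3 - <<'E'
from fit import *
p=ctrl.get_image('wrist');save(p,'w1');s=ctrl.observe();print(s['tool_pos'],s['orientation'])
print(-np.array(p['R']).T@np.array(p['t']))
for k in ('packer_11','corner'):
  for d in ctrl.pinpoint(k,p): print(k,np.round(d['centre']),d['conf'],at_z(p,d['centre'],.044 if k=='corner' else 0).round(4))
for x,y,a in [(.42,.175,1.7),(.536,.187,1.6)]:
  try: print(fit([p],x,y,a))
  except Exception as e: print(e)
E
```

```text
[0.41482613 0.20992293 0.19735851] [-0.00168198  0.66073469  0.75061454 -0.00215509]
[0.40499826 0.29155291 0.37258929]
packer_11 [519. 352.] 0.78 [0.6563 0.0483 0.    ]
packer_11 [324. 220.] 0.77 [0.418  0.1765 0.    ]
packer_11 [446. 220.] 0.64 [0.5377 0.1912 0.    ]
packer_11 [549. 242.] 0.56 [0.6483 0.1812 0.    ]
packer_11 [625.  81.] 0.56 [0.6733 0.3424 0.    ]
([(0.008, array([0.4326, 0.2021, 1.6046]), np.float64(0.7516)), (0.011, array([0.4299, 0.2014, 1.5317]), np.float64(0.7471)), (0.014, array([0.428 , 0.2009, 1.4972]), np.float64(0.7421))], [np.uint64(18191)])
([(0.008, array([0.5374, 0.1881, 1.5872]), np.float64(0.0114)), (0.011, array([0.5366, 0.1882, 1.5859]), np.float64(0.0507)), (0.014, array([0.5369, 0.1883, 1.5955]), np.float64(0.0916))], [np.uint64(4302)])
```

View pics/w1.png

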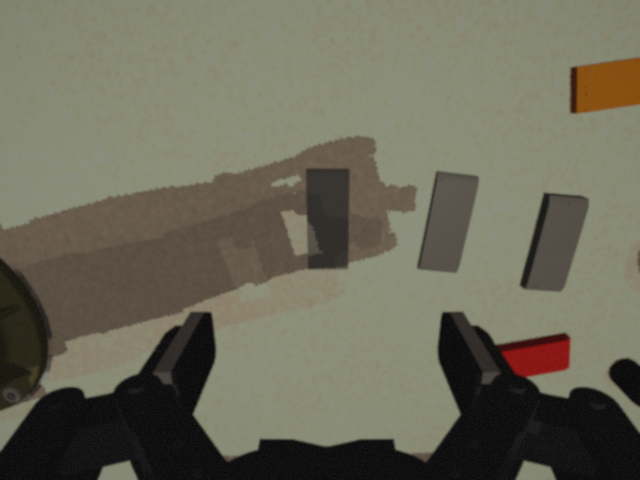

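The wrist view shows packer_11 at (328,218), packer_8 at (447,221) and packer_14 at (554,242), with visible side walls growing in that order as expected. Descending on the outer end of packer_11.

Emit:
apply_moves(targets=[[0,0,-0.045,0,0,0,-1],[0,0,-0.045,0,0,0,-1],[0,0,-0.045,0,0,0,-1],[0,0,-0.035,0,0,0,-1],[0,0,-0.015,0,0,0,-1]])

```text
t: 3.6
tool_pos: [0.4144, 0.2035, 0.0164]
orientation: [-0.0, 0.662, 0.75, -0.001]
wrist_force: [-0.2, -0.7, -0.2]
width: 0.0853
gripper_force: 0.0
```

Emit:
apply_moves(targets=[[0,0,-0.01,0,0,0,-1],[0,0,0,0,0,0,-1],[0,0,0,0,0,0,-1]])

```text
t: 3.9
tool_pos: [0.4159, 0.2048, 0.0093]
orientation: [0.0, 0.661, 0.75, 0.001]
wrist_force: [-0.4, 0.7, 0.8]
width: 0.0854
gripper_force: 0.0
```

Emit:
apply_moves(targets=[[0,0,-0.0085,0,0,0,0.1],[0,0,0,0,0,0,1],[0,0,0,0,0,0,1],[0,0,0,0,0,0,1],[0,0,0,0,0,0,1]])

```text
t: 4.4
tool_pos: [0.4152, 0.2049, -0.0002]
orientation: [0.0, 0.661, 0.75, 0.0]
wrist_force: [0.1, 0.4, -1.0]
width: 0.012
gripper_force: 0.0
```

Emit:
apply_moves(targets=[[0,0,0,0,0,0,1],[0,0,0,0,0,0,1],[0,0,0,0,0,0,1]])

```text
t: 4.7
tool_pos: [0.4152, 0.2049, -0.0004]
orientation: [0.0, 0.661, 0.75, 0.0]
wrist_force: [0.1, -0.6, 0.2]
width: -0.0002
gripper_force: 0.0
```

```bash
python3 - <<'E'
from fit import *
p=ctrl.get_image('side');save(p,'s2')
q=ctrl.get_image('wrist')
a=p['pixels'][250:450,180:500];cv2.imwrite('pics/c2.png',np.vstack([cv2.resize(a,(480,300)),cv2.resize(q['pixels'],(480,300))])[...,::-1])
for d in ctrl.pinpoint('packer_11',p): print(np.round(d['centre']),d['conf'],at_z(p,d['centre'],0).round(4))
E
```

```text
[311. 360.] 0.94 [0.5358 0.192  0.    ]
[189. 404.] 0.91 [0.6747 0.335  0.    ]
[254. 335.] 0.67 [0.6474 0.1796 0.    ]
[283. 286.] 0.62 [0.6534 0.0485 0.    ]
[382. 374.] 0.58 [ 0.4186  0.1762 -0.    ]
[437. 179.] 0.3 [ 0.443  -0.4904  0.    ]
```

View pics/c2.png

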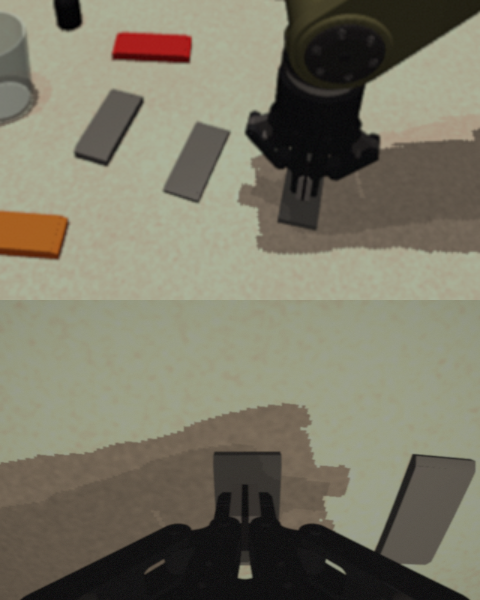

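```bash
python3 - <<'E'
from fit import *
s=ctrl.observe();T=s['tool_pos'];print(T,s['wrist_force'],s['width'])
A=[]
for n in ('side','wrist'):
    p=ctrl.get_image(n);u=proj(p,T);print(n,u,proj(p,T+[0,0,.012]), 'packer outer end', proj(p,(.4128,.2245,.0)))
    x,y=u.astype(int);c=p['pixels'][max(y-60,0):y+60,x-75:x+75].copy();c[min(y,60),75]=[255,0,0]
    c=cv2.resize(c,(600,480),interpolation=cv2.INTER_NEAREST);A.append(c[:, :])
cv2.imwrite('pics/c3.png',cv2.resize(np.hstack(A),(800,320))[...,::-1])
E
```

```text
[ 4.15160708e-01  2.04882859e-01 -4.11857312e-04] [ 0.03141003 -0.66360084 -0.04009265] 0.0002706604752914067
side [379.80363387 389.34143042] [380.51495773 384.7418452 ] packer outer end [377.8943589  400.13358077]
wrist [324.68392642 284.85319243] [324.61329888 296.96712062] packer outer end [324.89131064 246.3632454 ]
```

View pics/c3.png

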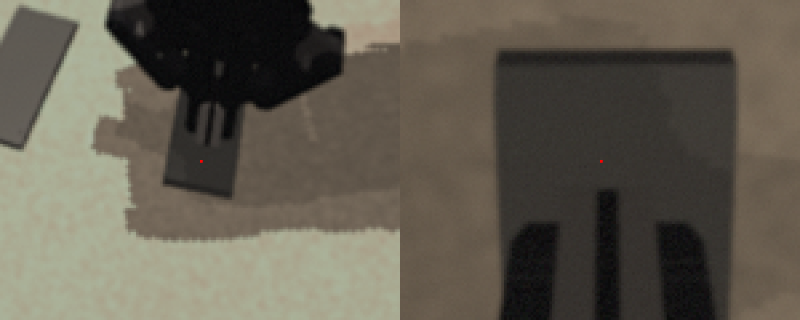

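Emit:
apply_moves(targets=[[0,0,0.003,0,0,0,-1],[0,0,0,0,0,0,-1],[0,0,0,0,0,0,-1],[0,0,0,0,0,0,-1],[0,0,0,0,0,0,-1]])

```text
t: 5.45
tool_pos: [0.4151, 0.2049, 0.0026]
orientation: [-0.0, 0.661, 0.75, -0.0]
wrist_force: [0.5, 0.6, -0.6]
width: 0.0722
gripper_force: 0.0
```

Emit:
apply_moves(targets=[[0,0,-0.006,0,0,0,-1],[0,0,-0.006,0,0,0,-1],[0,0,0,0,0,0,-1]])

```text
t: 5.75
tool_pos: [0.4146, 0.2046, -0.0105]
orientation: [-0.0, 0.661, 0.75, -0.001]
wrist_force: [0.3, -0.8, 0.3]
width: 0.0857
gripper_force: 0.0
```

```bash
python3 - <<'E'
from fit import *
s=ctrl.observe();T=s['tool_pos'];print(T,s['wrist_force'],s['width'])
p=ctrl.get_image('wrist');q=ctrl.get_image('side')
a=p['pixels'][200:400,180:470];b=q['pixels'][320:420,310:455]
cv2.imwrite('pics/c4.png',np.vstack([cv2.resize(a,(435,300)),cv2.resize(b,(435,300),interpolation=cv2.INTER_CUBIC)])[...,::-1])
yv=np.array([np.cos(.13),np.sin(.13),0])
for z in(0,.005,.01):
  for w in(-.0425,.0425): print(z,w,proj(p,T*[1,1,0]+w*yv+[0,0,z])-[180,200],proj(q,T*[1,1,0]+w*yv+[0,0,z])-[310,320])
E
```

```text
[ 0.41458166  0.2046307  -0.01047592] [ 0.31393205 -0.80345649  0.30114822] 0.08568109023804905
0 -0.0425 [50.59871006 95.46688573] [97.7906169  74.89868355]
0 0.0425 [238.6853724   94.84747556] [43.22169592 63.52753111]
0.005 -0.0425 [ 48.046294  100.8682206] [98.21614724 72.99964678]
0.005 0.0425 [241.14251137 100.23899269] [43.39433696 61.61603842]
0.01 -0.0425 [ 45.35717521 106.56282536] [98.64548739 71.08301608]
0.01 0.0425 [243.73150085 105.92375165] [43.56849668 59.68722133]
```

View pics/c4.png

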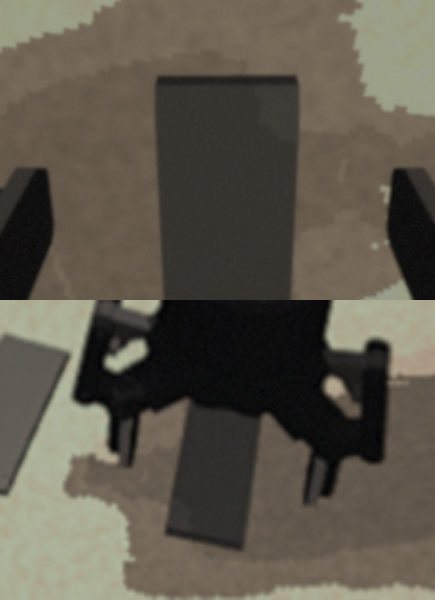

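The views show the fingertips standing well above the reported TCP (14–19 mm by the side view), and they closed above packer_11 without touching it. I'll partly close and feel downward for the counter.

Emit:
apply_moves(targets=[[0,0,0,0,0,0,-0.22],[0,0,0,0,0,0,-0.22],[0,0,-0.002,0,0,0,-0.22],[0,0,-0.002,0,0,0,-0.22],[0,0,0,0,0,0,-0.22]])

```text
t: 6.35
tool_pos: [0.415, 0.2048, -0.0137]
orientation: [-0.0, 0.661, 0.75, -0.0]
wrist_force: [0.0, 0.0, 0.4]
width: 0.0521
gripper_force: 0.0
```

```bash
python3 - <<'E'
from fit import *
s=ctrl.observe();T=s['tool_pos'];print(T,s['wrist_force'],s['width'],ctrl.grip_depth,[a for a in dir(ctrl) if a[0]!='_'])
p=ctrl.get_image('wrist')
cv2.imwrite('pics/c5.png',p['pixels'][180:400,160:480][...,::-1])
E
```

```text
[ 0.41500354  0.20482187 -0.01369932] [0.0438299  0.02503255 0.38680976] 0.0520854159623154 0.0187 ['PlanningError', 'boxes_of', 'close_job', 'get_image', 'grip_depth', 'observe', 'pinpoint']
```

View pics/c5.png

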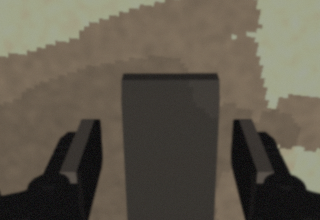

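Emit:
apply_moves(targets=[[0,0,-0.002,0,0,0,-0.22],[0,0,-0.002,0,0,0,-0.22],[0,0,-0.002,0,0,0,-0.22],[0,0,0,0,0,0,-0.22]])

```text
t: 6.8
tool_pos: [0.415, 0.2048, -0.0197]
orientation: [-0.0, 0.661, 0.75, -0.0]
wrist_force: [0.1, 0.3, 0.2]
width: 0.0525
gripper_force: 0.0
```

Emit:
apply_moves(targets=[[0,0,-0.002,0,0,0,-0.22],[0,0,-0.002,0,0,0,-0.22],[0,0,0,0,0,0,-0.22]])

```text
t: 7.1
tool_pos: [0.415, 0.2048, -0.0237]
orientation: [-0.0, 0.661, 0.75, -0.0]
wrist_force: [-0.4, 0.2, -0.2]
width: 0.0523
gripper_force: 0.0
```

```bash
python3 - <<'E'
from fit import *
s=ctrl.observe();T=s['tool_pos'];print(T,s['wrist_force'],s['width'])
p=ctrl.get_image('wrist');q=ctrl.get_image('side')
a=p['pixels'][180:400,160:480];b=cv2.resize(q['pixels'][330:400,320:440],(320,187),interpolation=cv2.INTER_CUBIC)
cv2.imwrite('pics/c6.png',np.vstack([a,b])[...,::-1])
E
```

```text
[ 0.41500013  0.20482182 -0.02370244] [-0.35281136  0.24917881 -0.16220775] 0.052263130956201324
```

View pics/c6.png

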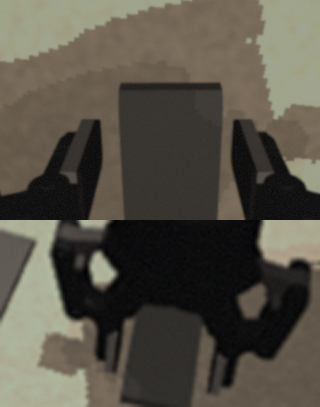

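Emit:
apply_moves(targets=[[0,0,-0.002,0,0,0,-0.22],[0,0,-0.002,0,0,0,-0.22],[0,0,-0.002,0,0,0,-0.22],[0,0,0,0,0,0,-0.22]])

```text
t: 7.6
tool_pos: [0.415, 0.2048, -0.0297]
orientation: [-0.0, 0.661, 0.75, -0.0]
wrist_force: [0.0, 0.4, -0.3]
width: 0.0519
gripper_force: 0.0
```

Emit:
apply_moves(targets=[[0,0,-0.001,0,0,0,-0.22],[0,0,-0.001,0,0,0,-0.22],[0,0,0,0,0,0,-0.22]])

```text
t: 7.9
tool_pos: [0.4151, 0.2049, -0.0315]
orientation: [-0.0, 0.661, 0.75, -0.0]
wrist_force: [-0.1, -0.8, 0.1]
width: 0.0524
gripper_force: 0.0
```

Try the grip here; tips should be about 3 mm off the counter.

Emit:
apply_moves(targets=[[0,0,0,0,0,0,1],[0,0,0,0,0,0,1],[0,0,0,0,0,0,1],[0,0,0,0,0,0,1]])

```text
t: 8.3
tool_pos: [0.4169, 0.2055, -0.0294]
orientation: [0.001, 0.661, 0.75, 0.002]
wrist_force: [-2.0, -0.9, 25.9]
width: 0.0387
gripper_force: 67.6
```

Emit:
apply_moves(targets=[[0,0,0.0025,0,0,0,1],[0,0,0,0,0,0,1],[0,0,0,0,0,0,1]])

```text
t: 8.6
tool_pos: [0.415, 0.2048, -0.0291]
orientation: [-0.0, 0.661, 0.75, -0.0]
wrist_force: [-0.0, -0.1, -1.4]
width: 0.0384
gripper_force: 60.4
```

Emit:
apply_moves(targets=[[0,0,0.015,0,0,0,1],[0,0,0.025,0,0,0,1],[0,0,0.025,0,0,0,1],[0,0,0,0,0,0,1]])

```text
t: 9.0
tool_pos: [0.4164, 0.2054, 0.0384]
orientation: [0.001, 0.661, 0.75, 0.002]
wrist_force: [0.5, -0.0, -1.4]
width: 0.038
gripper_force: 60.6
```

```bash
python3 - <<'E'
from fit import *
s=ctrl.observe();T=s['tool_pos'];print(T)
p=ctrl.get_image('side');q=ctrl.get_image('scene');w=ctrl.get_image('wrist')
for n,i in (('side',p),('scene',q),('wrist',w)):
  for k,z in(('corner',.044),('nozzle',.133),('filler',0),('packer_11',T[2]+.0294)):
    for d in ctrl.pinpoint(k,i): print(n,k,np.round(d['centre'],1),round(d['conf'],2),at_z(i,d['centre'],z).round(4)[:2])
E
```

```text
[0.41642242 0.20541719 0.03840372]
side corner [348.7 226.6] 0.56 [ 0.5789 -0.1279]
side corner [310.8 360. ] 0.18 [0.5224 0.2239]
side filler [265.2 232.9] 0.65 [ 0.7635 -0.0935]
side filler [183.2 320.1] 0.41 [0.7806 0.1961]
side packer_11 [254.1 335.9] 0.93 [0.6132 0.231 ]
side packer_11 [386.4 347.1] 0.87 [0.4188 0.1775]
side packer_11 [187.8 408. ] 0.78 [0.6366 0.3724]
side packer_11 [311.1 357.1] 0.62 [0.517  0.2359]
scene corner [261.  254.3] 0.6 [ 0.5845 -0.1246]
scene nozzle [205.  174.8] 0.9 [ 0.4221 -0.2435]
scene nozzle [208.6 210.3] 0.4 [ 0.5547 -0.2199]
scene filler [185.8 239.4] 0.8 [ 0.4696 -0.2973]
scene packer_11 [410.8 250.5] 0.93 [0.6178 0.166 ]
scene packer_11 [347.9 293.7] 0.93 [0.7323 0.0371]
scene packer_11 [415.4 286.9] 0.84 [0.7209 0.1581]
scene packer_11 [503.9 291.9] 0.8 [0.7418 0.3107]
scene packer_11 [401.7 194.3] 0.62 [0.4214 0.1768]
wrist packer_11 [325.2 374.3] 0.81 [0.4186 0.1789]
wrist packer_11 [525.  303.7] 0.67 [0.4936 0.2221]
```

Emit:
apply_moves(targets=[[0.028,-0.034,0,0,0,-1.25,1],[0.028,-0.034,0,0,0,-1.25,1],[0.028,-0.034,0,0,0,-1.25,1],[0.028,-0.034,0,0,0,-1.25,1],[0.028,-0.034,0,0,0,-1.2,1]])

```text
t: 10.25
tool_pos: [0.5561, 0.0333, 0.0361]
orientation: [0.0, 0.701, 0.713, 0.0]
wrist_force: [0.8, 0.8, -0.8]
width: 0.0383
gripper_force: 60.5
```

Emit:
apply_moves(targets=[[0.028,-0.034,0,0,0,-1.2,1],[0,0,-0.03,0,0,0,1],[0,0,-0.02,0,0,0,1],[0,0,0,0,0,0,1],[0,0,0,0,0,0,1]])

```text
t: 10.75
tool_pos: [0.5833, 0.001, -0.0135]
orientation: [-0.0, 0.708, 0.706, -0.0]
wrist_force: [1.0, -0.3, -1.6]
width: 0.0384
gripper_force: 60.5
```

```bash
python3 - <<'E'
from fit import *
s=ctrl.observe();T=s['tool_pos'];print(T,s['wrist_force'])
for n in('side','wrist','scene'):
  i=ctrl.get_image(n); save(i,'n_'+n)
  for k,z in(('corner',.044),('packer_11',T[2]+.0294)):
    for d in ctrl.pinpoint(k,i): print(n,k,np.round(d['centre'],1),round(d['conf'],2),at_z(i,d['centre'],z).round(4)[:2])
E
```

```text
[ 0.58326242  0.00099091 -0.01348181] [ 1.03477657 -0.31746043 -1.61371998]
side corner [348.8 227.9] 0.79 [ 0.5772 -0.1235]
side corner [437.6 180. ] 0.67 [ 0.4351 -0.4021]
side packer_11 [188.2 407. ] 0.9 [0.6641 0.3468]
side packer_11 [330.4 264.2] 0.88 [ 0.5833 -0.0286]
side packer_11 [311.2 357.4] 0.67 [0.5321 0.199 ]
side packer_11 [279.1 284.4] 0.62 [0.6535 0.0632]
wrist packer_11 [326.7 371.1] 0.91 [ 0.5846 -0.0261]
wrist packer_11 [505.8 196.9] 0.69 [0.6512 0.0511]
scene corner [259.9 252.9] 0.94 [ 0.58  -0.127]
scene packer_11 [504.3 292.5] 0.96 [0.6886 0.3357]
scene packer_11 [413.8 286.7] 0.93 [0.6638 0.1685]
scene packer_11 [413.2 248.1] 0.75 [0.5461 0.1862]
scene packer_11 [309.3 259.3] 0.7 [ 0.5711 -0.0296]
scene packer_11 [349.8 294.4] 0.68 [0.6789 0.045 ]
```

Emit:
apply_moves(targets=[[-0.003,0,-0.01,0,0,0,1],[0,0,-0.004,0,0,0,1],[0,0,-0.001,0,0,0,1],[0,0,0,0,0,0,1]])

```text
t: 11.6
tool_pos: [0.5797, 0.0009, -0.0293]
orientation: [-0.0, 0.708, 0.706, -0.0]
wrist_force: [-3.9, 0.1, 4.4]
width: 0.0381
gripper_force: 64.3
```

Emit:
apply_moves(targets=[[0.001,-0.002,0.0004,0,0,0,1],[0,-0.008,0,0,0,0,1],[0,-0.008,0,0,0,0,1],[0,-0.008,0,0,0,0,1],[0,0,0,0,0,0,1]])

```text
t: 12.1
tool_pos: [0.5811, -0.0264, -0.0286]
orientation: [0.0, 0.709, 0.705, -0.0]
wrist_force: [0.7, 1.2, -1.8]
width: 0.038
gripper_force: 60.6
```

Emit:
apply_moves(targets=[[0,-0.003,0,0,0,0,1],[0,-0.003,0,0,0,0,1],[0,0,0,0,0,0,1]])

```text
t: 12.4
tool_pos: [0.5812, -0.0314, -0.0285]
orientation: [0.0, 0.708, 0.706, -0.0]
wrist_force: [0.2, 0.9, -0.8]
width: 0.0382
gripper_force: 60.6
```

Emit:
apply_moves(targets=[[0,-0.002,0,0,0,0,1],[0,-0.002,0,0,0,0,1],[0,0,0,0,0,0,1]])

```text
t: 12.7
tool_pos: [0.5812, -0.0353, -0.0285]
orientation: [0.0, 0.708, 0.706, 0.0]
wrist_force: [-0.5, -0.0, -0.5]
width: 0.0381
gripper_force: 60.6
```

Emit:
apply_moves(targets=[[0,-0.002,-0.0004,0,0,0,1],[0,-0.002,0,0,0,0,1],[0,0,0,0,0,0,1]])

```text
t: 13.0
tool_pos: [0.5811, -0.0394, -0.0289]
orientation: [0.0, 0.708, 0.706, -0.0]
wrist_force: [0.2, -0.4, -0.9]
width: 0.0385
gripper_force: 60.6
```

Emit:
apply_moves(targets=[[0,-0.002,0,0,0,0,1],[0,-0.001,0,0,0,0,1],[0,0,0,0,0,0,1]])

```text
t: 13.3
tool_pos: [0.5811, -0.0421, -0.029]
orientation: [-0.0, 0.708, 0.706, 0.0]
wrist_force: [0.0, 1.0, -1.6]
width: 0.0385
gripper_force: 60.5
```

Emit:
apply_moves(targets=[[0,-0.002,0,0,0,0,1],[0,-0.001,0,0,0,0,1],[0,0,0,0,0,0,1]])

```text
t: 13.6
tool_pos: [0.5811, -0.0452, -0.029]
orientation: [-0.0, 0.708, 0.706, -0.0]
wrist_force: [-0.5, 1.1, -1.7]
width: 0.0381
gripper_force: 60.5
```

Emit:
apply_moves(targets=[[0,-0.001,0,0,0,0,1],[0,-0.001,0,0,0,0,1],[0,0,0,0,0,0,1]])

```text
t: 13.9
tool_pos: [0.5811, -0.0471, -0.029]
orientation: [-0.0, 0.708, 0.706, -0.0]
wrist_force: [0.2, 3.7, -2.4]
width: 0.0384
gripper_force: 60.5
```

Emit:
apply_moves(targets=[[0,-0.001,0,0,0,0,1],[0,0,0,0,0,0,1]])

```text
t: 14.1
tool_pos: [0.5811, -0.0481, -0.029]
orientation: [-0.0, 0.708, 0.706, -0.0]
wrist_force: [-0.9, 4.2, -2.4]
width: 0.0383
gripper_force: 60.4
```

Emit:
apply_moves(targets=[[0,-0.001,0,0,0,0,1],[0,0,0,0,0,0,1]])

```text
t: 14.3
tool_pos: [0.5811, -0.0491, -0.0289]
orientation: [-0.0, 0.708, 0.706, -0.0]
wrist_force: [0.3, 4.0, -1.6]
width: 0.0382
gripper_force: 60.5
```

Emit:
apply_moves(targets=[[0,-0.001,0,0,0,0,1],[0,0,0,0,0,0,1]])

```text
t: 14.5
tool_pos: [0.5811, -0.05, -0.0289]
orientation: [-0.0, 0.708, 0.706, 0.0]
wrist_force: [-1.2, 5.2, -1.3]
width: 0.0381
gripper_force: 60.5
```

Emit:
apply_moves(targets=[[0,-0.001,0,0,0,0,1],[0,-0.001,0,0,0,0,1],[0,0,0,0,0,0,1]])

```text
t: 14.8
tool_pos: [0.581, -0.0511, -0.029]
orientation: [-0.001, 0.708, 0.706, 0.0]
wrist_force: [-0.6, 11.0, 0.1]
width: 0.0383
gripper_force: 60.5
```

Emit:
apply_moves(targets=[[0,-0.001,0,0,0,0,1],[0,-0.001,0,0,0,0,1],[0,0,0,0,0,0,1]])

```text
t: 15.1
tool_pos: [0.581, -0.0527, -0.029]
orientation: [-0.001, 0.708, 0.706, 0.0]
wrist_force: [-1.4, 14.1, 0.0]
width: 0.038
gripper_force: 60.7
```

Emit:
apply_moves(targets=[[0,-0.001,0,0,0,0,1],[0,-0.001,0,0,0,0,1],[0,0,0,0,0,0,1]])

```text
t: 15.4
tool_pos: [0.581, -0.054, -0.029]
orientation: [-0.001, 0.708, 0.706, 0.001]
wrist_force: [-1.3, 19.8, 0.1]
width: 0.0383
gripper_force: 60.7
```

Emit:
apply_moves(targets=[[0,-0.001,0,0,0,0,1],[0,-0.001,0,0,0,0,1],[0,0,0,0,0,0,1]])

```text
t: 15.7
tool_pos: [0.581, -0.056, -0.029]
orientation: [-0.001, 0.708, 0.706, 0.001]
wrist_force: [-0.4, 18.7, 0.3]
width: 0.0385
gripper_force: 60.7
```

```bash
python3 - <<'E'
from fit import *
s=ctrl.observe();T=s['tool_pos'];print(T,s['wrist_force'])
for n in('wrist','side'):
  i=ctrl.get_image(n); save(i,'m_'+n)
  for d in ctrl.pinpoint('packer_11',i): print(n,np.round(d['centre'],1),round(d['conf'],2),at_z(i,d['centre'],0).round(4)[:2])
  # outer end edge: intensity profile along axis in front of TCP
  ys=np.arange(.0,.045,.001); g=i['pixels'].astype(float).mean(2)
  for zz in (0,):
    pr=[np.mean([g[tuple(np.round(proj(i,(T[0]+dx,T[1]+y,zz))).astype(int)[::-1])] for dx in(-.008,-.004,0,.004,.008)]) for y in ys]
    print(np.round(pr).astype(int))
E
```

```text
[ 0.58096469 -0.05600905 -0.02899864] [-0.41654878 18.68289473  0.34494693]
wrist [323.4 376.4] 0.61 [ 0.5803 -0.0856]
wrist [554.9  46.2] 0.56 [0.6581 0.0458]
[ 58  59  58  59  59  58  58  58  58  58  58  59  59  58  58  58  59  58
  48  39  38  49  96 102 102 105 108 108 114 114 113 113 114 113 114 115
 124 124 115 115 115 114 113 114 114]
side [315.4 359.2] 0.97 [0.5291 0.1884]
side [342.6 253.9] 0.96 [ 0.577  -0.0875]
side [188.5 407. ] 0.91 [0.6721 0.3392]
side [284.1 282. ] 0.85 [0.6554 0.0382]
side [249.5 335. ] 0.83 [0.6541 0.1827]
[43 43 43 43 43 43 43 43 43 42 41 38 37 33 33 33 36 39 52 53 63 74 79 87
 87 91 94 95 96 95 96 95 95 95 95 95 96 96 95 96 95 95 95 94 94]
```

Emit:
apply_moves(targets=[[0,0.0015,0,0,0,0,-0.3],[0,0,0,0,0,0,-0.3],[0,0,0,0,0,0,-0.3]])

```text
t: 16.2
tool_pos: [0.5813, -0.0571, -0.0287]
orientation: [0.0, 0.708, 0.706, -0.0]
wrist_force: [0.6, 0.3, -1.0]
width: 0.0558
gripper_force: 0.0
```

```bash
cat > edge.py <<'E'
from fit import *
def edge(i,x,y0,y1,z=0):
  ys=np.arange(y0,y1,.0005); g=i['pixels'].astype(np.float32).mean(2)
  pts=np.array([[proj(i,(x+dx,y,z)) for y in ys] for dx in(-.008,-.004,0,.004,.008)],np.float32)
  pr=cv2.remap(g,pts[...,0],pts[...,1],cv2.INTER_LINEAR).mean(0)
  k=np.argmax(np.gradient(cv2.GaussianBlur(pr[None],(1,1),0)[0])); return ys[k]
E
python3 - <<'E'
from edge import *
s=ctrl.observe();T=s['tool_pos'];print(T,s['wrist_force'],s['wrist_torque'],s['width'])
for n in('wrist','side'):
  i=ctrl.get_image(n); print(n,edge(i,.581,-.055,.0))
  for d in ctrl.pinpoint('packer_11',i)+ctrl.pinpoint('corner',i): print(n,np.round(d['centre'],1),round(d['conf'],2),at_z(i,d['centre'],0).round(4)[:2],at_z(i,d['centre'],.044).round(4)[:2])
E
```

```text
[ 0.58131322 -0.05712162 -0.02874109] [ 0.61932582  0.30991245 -1.01658922] [0.00916805 0.0346363  0.0366518 ] 0.055818813901650055
wrist -0.03449999999999998
wrist [556.8  43.1] 0.97 [0.6591 0.0457] [0.6351 0.0404]
wrist [323.8 372.8] 0.55 [ 0.5808 -0.085 ] [ 0.5812 -0.0497]
side -0.0014999999999999528
side [314.8 359. ] 0.95 [0.5301 0.1884] [0.5175 0.22  ]
side [188.4 409.2] 0.8 [0.6701 0.3423] [0.6472 0.3626]
side [253.1 333.8] 0.69 [0.6495 0.178 ] [0.6282 0.2104]
side [284.1 282.3] 0.67 [0.655 0.039] [0.6332 0.0815]
side [340.5 255.8] 0.56 [ 0.579  -0.0798] [ 0.5628 -0.0286]
side [346.7 227.8] 0.79 [ 0.5992 -0.1808] [ 0.5815 -0.1222]
```

Emit:
apply_moves(targets=[[0,0.025,0,0,0,0,-0.3],[0,0.025,0.006,0,0,0,0],[0,0,0,0,0,0,1],[0,0,0,0,0,0,1],[0,0,0,0,0,0,1]])

```text
t: 17.0
tool_pos: [0.5811, -0.0073, -0.0231]
orientation: [-0.0, 0.709, 0.706, -0.0]
wrist_force: [0.1, -0.0, 0.2]
width: 0.0007
gripper_force: 0.0
```

Emit:
apply_moves(targets=[[0,-0.006,0,0,0,0,1],[0,-0.005,0,0,0,0,1],[0,0,0,0,0,0,1]])

```text
t: 17.3
tool_pos: [0.5811, -0.0188, -0.023]
orientation: [-0.0, 0.709, 0.705, -0.0]
wrist_force: [0.0, 0.1, 0.3]
width: -0.0001
gripper_force: 0.0
```

Emit:
apply_moves(targets=[[0,-0.002,0,0,0,0,1],[0,-0.002,0,0,0,0,1],[0,0,0,0,0,0,1]])

```text
t: 17.6
tool_pos: [0.5812, -0.0218, -0.0229]
orientation: [-0.0, 0.708, 0.706, -0.0]
wrist_force: [-0.1, -0.3, -0.6]
width: 0.0002
gripper_force: 0.0
```

Emit:
apply_moves(targets=[[0,-0.001,0,0,0,0,1],[0,-0.001,0,0,0,0,1],[0,0,0,0,0,0,1]])

```text
t: 17.9
tool_pos: [0.5812, -0.0237, -0.0229]
orientation: [0.0, 0.708, 0.706, -0.0]
wrist_force: [0.1, -0.2, 0.4]
width: -0.0
gripper_force: 0.0
```

Emit:
apply_moves(targets=[[0,-0.001,0,0,0,0,1],[0,-0.001,0,0,0,0,1],[0,0,0,0,0,0,1]])

```text
t: 18.2
tool_pos: [0.5812, -0.0253, -0.0229]
orientation: [-0.0, 0.708, 0.706, 0.0]
wrist_force: [-0.8, 4.2, 0.2]
width: -0.0001
gripper_force: 1.6
```

Emit:
apply_moves(targets=[[0,-0.001,0,0,0,0,1],[0,0,0,0,0,0,1]])

```text
t: 18.4
tool_pos: [0.5812, -0.0256, -0.0228]
orientation: [-0.0, 0.708, 0.706, 0.0]
wrist_force: [-0.8, 9.5, 1.3]
width: -0.0001
gripper_force: 4.0
```

Emit:
apply_moves(targets=[[0,-0.001,0,0,0,0,1],[0,0,0,0,0,0,1]])

```text
t: 18.6
tool_pos: [0.5812, -0.0259, -0.0228]
orientation: [-0.001, 0.708, 0.706, 0.001]
wrist_force: [-0.7, 15.4, 2.5]
width: 0.0001
gripper_force: 6.3
```

Emit:
apply_moves(targets=[[0,-0.001,0,0,0,0,1],[0,0,0,0,0,0,1]])

```text
t: 18.8
tool_pos: [0.5812, -0.0262, -0.0228]
orientation: [-0.001, 0.708, 0.706, 0.001]
wrist_force: [0.0, 21.1, 3.1]
width: -0.0001
gripper_force: 8.4
```

Packer_11 stops dead: force rises about 6 N per commanded mm with no travel, so it is too thick and packer_8 is the one. Backing off, regripping and taking packer_11 out.

Emit:
apply_moves(targets=[[0,0.005,0,0,0,0,1],[0,0.017,0,0,0,0,-0.3],[0,0,0,0,0,0,-0.3],[0,0,-0.0055,0,0,0,-0.3],[0,0,0,0,0,0,-0.3]])

```text
t: 19.3
tool_pos: [0.5807, -0.0068, -0.0293]
orientation: [-0.0, 0.708, 0.706, -0.0]
wrist_force: [-1.1, -0.0, 0.3]
width: 0.0552
gripper_force: 0.0
```

Emit:
apply_moves(targets=[[0,-0.022,0,0,0,0,-0.3],[0,-0.022,0,0,0,0,-0.3],[0,0,0,0,0,0,1],[0,0,0,0,0,0,1],[0,0,0,0,0,0,1]])

```text
t: 19.8
tool_pos: [0.5812, -0.0524, -0.0282]
orientation: [0.001, 0.709, 0.706, -0.001]
wrist_force: [-1.4, -18.0, 2.5]
width: 0.0378
gripper_force: 60.4
```

Emit:
apply_moves(targets=[[0,0.004,0,0,0,0,1],[0,0.008,0,0,0,0,1],[0,0.015,0,0,0,0,1],[0,0.02,0.004,0,0,0,1],[0,0,0.04,0,0,0,1]])

```text
t: 20.3
tool_pos: [0.5781, -0.0005, 0.0118]
orientation: [-0.003, 0.708, 0.707, -0.003]
wrist_force: [-0.3, -0.7, -0.1]
width: 0.0377
gripper_force: 60.8
```

Emit:
apply_moves(targets=[[-0.035,0.02,0,0,0,0,1],[-0.04,0.025,0,0,0,0,1],[-0.04,0.025,0,0,0,0,1],[-0.035,0.025,0,0,0,0,1],[0,0,-0.02,0,0,0,1]])

```text
t: 20.8
tool_pos: [0.4285, 0.0943, -0.0032]
orientation: [0.0, 0.707, 0.707, 0.001]
wrist_force: [0.7, 0.6, -1.3]
width: 0.0379
gripper_force: 60.8
```

```bash
python3 - <<'E'
from edge import *
s=ctrl.observe();T=s['tool_pos'];print(T,s['wrist_force'],s['width'])
for n in('wrist','side'):
  i=ctrl.get_image(n); save(i,'q_'+n)
  for d in ctrl.pinpoint('packer_11',i): print(n,np.round(d['centre'],1),round(d['conf'],2),at_z(i,d['centre'],0).round(4)[:2],at_z(i,d['centre'],T[2]+.0294).round(4)[:2])
E
```

```text
[ 0.42854761  0.09430027 -0.00319835] [ 0.71320279  0.60098126 -1.29279663] 0.03794082062469932
wrist [322.4 380.5] 0.86 [0.4272 0.0412] [0.4274 0.0629]
wrist [594.3  76.2] 0.72 [0.5377 0.1887] [0.5207 0.1873]
side [392.  310.7] 0.93 [0.4384 0.0354] [0.4349 0.0608]
side [187.5 410.1] 0.76 [0.6705 0.3441] [0.6569 0.3561]
side [253.4 337.3] 0.73 [0.6454 0.1848] [0.6328 0.2037]
side [226.8 265.8] 0.63 [0.785  0.0375] [0.7663 0.0629]
side [313.4 358. ] 0.62 [0.533  0.1874] [0.5254 0.2062]
side [281.  285.4] 0.61 [0.6569 0.0493] [0.6438 0.0742]
```

Emit:
apply_moves(targets=[[0,0,-0.015,0,0,0,1],[0,0,-0.008,0,0,0,1],[0,0,-0.002,0,0,0,1],[0,0,0,0,0,0,1]])

```text
t: 21.4
tool_pos: [0.4316, 0.0912, -0.0283]
orientation: [-0.0, 0.709, 0.706, -0.0]
wrist_force: [-9.0, -1.4, 18.7]
width: 0.0383
gripper_force: 63.0
```

Emit:
apply_moves(targets=[[0,0,0.002,0,0,0,-0.3],[0,0,0,0,0,0,-0.6],[0,0,0.03,0,0,0,-0.6],[0,0,0.03,0,0,0,-0.6],[0.026,0.032,0.005,0,0,1.3,-0.6]])

```text
t: 21.9
tool_pos: [0.4577, 0.1221, 0.0408]
orientation: [0.001, 0.701, 0.713, 0.001]
wrist_force: [1.5, -0.2, 0.2]
width: 0.0683
gripper_force: 0.0
```

Emit:
apply_moves(targets=[[0.026,0.032,0,0,0,0,-0.3],[0.026,0.032,0,0,0,0,-0.3],[0.026,0.032,0,0,0,0,-0.3],[0,0,0,0,0,0,-0.3]])

```text
t: 22.3
tool_pos: [0.5372, 0.2223, 0.0374]
orientation: [0.0, 0.7, 0.715, 0.001]
wrist_force: [0.3, 0.1, 0.1]
width: 0.0557
gripper_force: 0.0
```

```bash
python3 - <<'E'
from edge import *
s=ctrl.observe();T=s['tool_pos'];print(T,s['orientation'],s['wrist_force'],s['width'])
for n in('wrist','side'):
  i=ctrl.get_image(n)
  for d in ctrl.pinpoint('packer_8',i): print(n,np.round(d['centre'],1),round(d['conf'],2),at_z(i,d['centre'],0).round(4)[:2])
print(fit([i],.428,.062,1.57,(.011,)),fit([i],.536,.188,1.59,(.008,)))
E
```

```text
[0.53716745 0.22229578 0.03738643] [2.29788438e-04 6.99624211e-01 7.14510559e-01 7.56590717e-04] [0.27610199 0.14518803 0.13444098] 0.055724375710062835
wrist [325.9 305.5] 0.9 [0.5384 0.1902]
wrist [170.5 464.1] 0.75 [0.4298 0.0579]
wrist [508.4 318.3] 0.6 [0.6494 0.1829]
wrist [604.6  32.3] 0.56 [0.6718 0.3424]
side [392.2 320. ] 0.97 [0.4325 0.0576]
side [253.6 333.8] 0.86 [0.6487 0.1777]
side [281.9 283.6] 0.79 [0.6574 0.044 ]
side [185.8 408.2] 0.61 [0.6746 0.3423]
side [312.6 359.6] 0.59 [0.533  0.1909]
([(0.011, array([0.4325, 0.1299, 1.4535]), np.float64(0.7952))], [np.uint64(6288)]) ([(0.008, array([0.5385, 0.214 , 1.5269]), np.float64(0.841))], [np.uint64(9402)])
```

Emit:
apply_moves(targets=[[0,0,-0.035,0,0,0,-0.3],[0,0,-0.02,0,0,0,-0.3],[0,0,-0.009,0,0,0,-0.3],[0,0,-0.001,0,0,0,-0.3],[0,0,0,0,0,0,-0.3]])

```text
t: 23.0
tool_pos: [0.5356, 0.2192, -0.0265]
orientation: [0.0, 0.7, 0.714, 0.0]
wrist_force: [0.1, 0.0, -0.1]
width: 0.0561
gripper_force: 0.0
```

Emit:
apply_moves(targets=[[0,0,0,0,0,0,1],[0,0,0,0,0,0,1],[0,0,0,0,0,0,1],[0,0,0,0,0,0,1]])

```text
t: 23.4
tool_pos: [0.536, 0.2196, -0.0258]
orientation: [0.001, 0.7, 0.714, 0.001]
wrist_force: [-2.0, -1.7, 8.1]
width: 0.0374
gripper_force: 59.7
```

Emit:
apply_moves(targets=[[0,0,0.02,0,0,0,1],[0,0,0.035,0,0,0,1],[0.009,-0.044,0,0,0,0,1],[0.009,-0.044,0,0,0,0,1],[0.009,-0.044,0,0,0,0,1]])

```text
t: 23.9
tool_pos: [0.5626, 0.0861, 0.0288]
orientation: [0.001, 0.7, 0.714, 0.001]
wrist_force: [0.4, -0.2, -1.0]
width: 0.0373
gripper_force: 60.4
```

Emit:
apply_moves(targets=[[0.009,-0.044,0,0,0,0,1],[0.008,-0.044,0,0,0,0,1],[0,0,-0.025,0,0,0,1],[0,0,-0.017,0,0,0,1],[0,0,0,0,0,0,1]])

```text
t: 24.4
tool_pos: [0.5781, -0.0009, -0.0158]
orientation: [-0.001, 0.701, 0.714, -0.001]
wrist_force: [-0.3, 0.7, 1.4]
width: 0.0378
gripper_force: 60.4
```

```bash
python3 - <<'E'
from edge import *
s=ctrl.observe();T=s['tool_pos'];print(T,s['orientation'],s['wrist_force'],s['width'])
for n in('wrist','side'):
  i=ctrl.get_image(n)
  for d in ctrl.pinpoint('packer_8',i): print(n,np.round(d['centre'],1),round(d['conf'],2),at_z(i,d['centre'],T[2]+.027).round(4)[:2])
  for d in ctrl.pinpoint('corner',i): print(n,np.round(d['centre'],1),round(d['conf'],2),at_z(i,d['centre'],.044).round(4)[:2])
E
```

```text
[ 0.57809629 -0.00091454 -0.01576964] [-0.00106091  0.70053188  0.71361975 -0.00090025] [-0.28314297  0.74914093  1.38851728] 0.0377964276078106
wrist [328.  371.9] 0.94 [ 0.5801 -0.0296]
wrist [523.7 200.7] 0.56 [0.6521 0.049 ]
side [189.5 410.4] 0.85 [0.6617 0.3485]
side [391.1 320.2] 0.81 [0.4328 0.0693]
side [281.3 284.2] 0.72 [0.6522 0.0567]
side [250.5 333.3] 0.69 [0.6487 0.1869]
side [335.4 266.7] 0.66 [ 0.573  -0.0302]
side [346.6 228.3] 0.81 [ 0.5811 -0.1204]
```

Emit:
apply_moves(targets=[[0.001,0,-0.008,0,0,0,1],[0,0,-0.002,0,0,0,1],[0,0,0,0,0,0,1]])

```text
t: 25.0
tool_pos: [0.5798, -0.0006, -0.025]
orientation: [-0.0, 0.7, 0.714, -0.0]
wrist_force: [0.0, -0.5, -1.2]
width: 0.0377
gripper_force: 60.4
```

Emit:
apply_moves(targets=[[0,-0.008,0,0,0,0,1],[0,-0.01,0,0,0,0,1],[0,-0.01,0,0,0,0,1],[0,-0.004,0,0,0,0,1],[0,0,0,0,0,0,1]])

```text
t: 25.5
tool_pos: [0.5802, -0.0335, -0.0243]
orientation: [0.0, 0.701, 0.713, 0.0]
wrist_force: [0.2, -0.3, -1.1]
width: 0.0375
gripper_force: 60.4
```

Emit:
apply_moves(targets=[[0,-0.002,-0.0012,0,0,0,1],[0,-0.002,0,0,0,0,1],[0,0,0,0,0,0,1]])

```text
t: 25.8
tool_pos: [0.5802, -0.0367, -0.0256]
orientation: [0.0, 0.7, 0.714, 0.0]
wrist_force: [0.7, 0.3, 0.4]
width: 0.0372
gripper_force: 60.5
```

Emit:
apply_moves(targets=[[0,-0.002,0,0,0,0,1],[0,-0.002,0,0,0,0,1],[0,-0.001,0,0,0,0,1],[0,-0.001,0,0,0,0,1],[0,0,0,0,0,0,1]])

```text
t: 26.3
tool_pos: [0.5801, -0.0427, -0.0256]
orientation: [-0.0, 0.7, 0.714, -0.0]
wrist_force: [-0.3, 0.0, -0.9]
width: 0.0373
gripper_force: 60.5
```

Emit:
apply_moves(targets=[[0,-0.001,0,0,0,0,1],[0,-0.001,0,0,0,0,1],[0,0,0,0,0,0,1]])

```text
t: 26.6
tool_pos: [0.5802, -0.0447, -0.0256]
orientation: [0.0, 0.7, 0.714, 0.0]
wrist_force: [0.3, -1.2, 0.1]
width: 0.0375
gripper_force: 60.4
```

Emit:
apply_moves(targets=[[0,-0.001,0,0,0,0,1],[0,-0.001,0,0,0,0,1],[0,0,0,0,0,0,1]])

```text
t: 26.9
tool_pos: [0.5802, -0.0466, -0.0256]
orientation: [-0.0, 0.7, 0.714, 0.0]
wrist_force: [0.0, 1.7, -0.2]
width: 0.0374
gripper_force: 60.5
```

Emit:
apply_moves(targets=[[0,-0.001,0,0,0,0,1],[0,-0.001,0,0,0,0,1],[0,0,0,0,0,0,1]])

```text
t: 27.2
tool_pos: [0.5802, -0.0488, -0.0256]
orientation: [0.0, 0.7, 0.714, -0.0]
wrist_force: [-0.9, 1.8, 0.1]
width: 0.0377
gripper_force: 60.5
```

Emit:
apply_moves(targets=[[0,-0.001,0,0,0,0,1],[0,-0.001,0,0,0,0,1],[0,0,0,0,0,0,1]])

```text
t: 27.5
tool_pos: [0.5802, -0.0508, -0.0256]
orientation: [0.0, 0.7, 0.714, -0.0]
wrist_force: [-0.6, 2.0, -1.1]
width: 0.0377
gripper_force: 60.5
```

Emit:
apply_moves(targets=[[0,-0.001,0,0,0,0,1],[0,-0.001,0,0,0,0,1],[0,0,0,0,0,0,1]])

```text
t: 27.8
tool_pos: [0.5802, -0.0528, -0.0256]
orientation: [0.0, 0.7, 0.714, -0.0]
wrist_force: [-0.1, 1.5, 0.3]
width: 0.0375
gripper_force: 60.5
```

Emit:
apply_moves(targets=[[0,-0.001,0,0,0,0,1],[0,-0.001,0,0,0,0,1],[0,0,0,0,0,0,1]])

```text
t: 28.1
tool_pos: [0.5801, -0.0548, -0.0256]
orientation: [0.0, 0.7, 0.714, -0.0]
wrist_force: [0.4, 1.9, -0.1]
width: 0.0374
gripper_force: 60.5
```

Emit:
apply_moves(targets=[[0,-0.002,0,0,0,0,1],[0,-0.002,0,0,0,0,1],[0,-0.002,0,0,0,0,1],[0,0,0,0,0,0,1]])

```text
t: 28.5
tool_pos: [0.5802, -0.0611, -0.0256]
orientation: [0.0, 0.7, 0.714, -0.0]
wrist_force: [-0.2, -1.1, -0.2]
width: 0.0375
gripper_force: 60.5
```

Emit:
apply_moves(targets=[[0,-0.002,0,0,0,0,1],[0,0,0,0,0,0,1],[0,0,0,0,0,0,-0.3],[0,0,0,0,0,0,-0.3],[0,0,0,0,0,0,-0.3]])

```text
t: 29.0
tool_pos: [0.5802, -0.0627, -0.0255]
orientation: [0.0, 0.7, 0.714, 0.0]
wrist_force: [0.9, 0.0, -0.1]
width: 0.0555
gripper_force: 0.0
```

Emit:
apply_moves(targets=[[0,0.025,0,0,0,0,-0.3],[0,0.025,0.004,0,0,0,0],[0,0,0,0,0,0,1],[0,0,0,0,0,0,1],[0,0,0,0,0,0,1]])

```text
t: 29.5
tool_pos: [0.5801, -0.0133, -0.0217]
orientation: [0.0, 0.7, 0.714, -0.0]
wrist_force: [0.3, -0.0, 0.1]
width: 0.0004
gripper_force: 0.0
```

```bash
python3 - <<'E'
from edge import *
s=ctrl.observe();T=s['tool_pos'];print(T,s['orientation'],s['wrist_force'],s['width'])
for n in('wrist','side'):
  i=ctrl.get_image(n); save(i,'z_'+n); print(n,'end',edge(i,.58,-.06,-.02))
  for d in ctrl.pinpoint('packer_8',i): print(n,np.round(d['centre'],1),round(d['conf'],2),at_z(i,d['centre'],0).round(4)[:2])
  for d in ctrl.pinpoint('corner',i): print(n,np.round(d['centre'],1),round(d['conf'],2),at_z(i,d['centre'],.044).round(4)[:2])
E
```

```text
[ 0.58014528 -0.01327381 -0.02167403] [ 2.10217761e-05  7.00465723e-01  7.13686043e-01 -5.69212271e-05] [ 0.28304276 -0.02566934  0.14500805] 0.0003839644353171519
wrist end -0.033499999999999974
wrist [533.3 176.4] 0.86 [0.659  0.0449]
wrist [328.2 447.8] 0.83 [ 0.5833 -0.0925]
side end -0.021499999999999964
side [188.6 407.9] 0.87 [0.6711 0.3404]
side [391.8 318.2] 0.77 [0.4342 0.0536]
side [253.7 334.3] 0.69 [0.6481 0.1786]
side [283.5 284.1] 0.69 [0.6539 0.0441]
side [342.6 251.5] 0.67 [ 0.5796 -0.0952]
side [345.1 226.9] 0.88 [ 0.5857 -0.124 ]
```

Emit:
apply_moves(targets=[[0,-0.007,0,0,0,0,1],[0,-0.007,0,0,0,0,1],[0,-0.004,0,0,0,0,1],[0,0,0,0,0,0,1]])

```text
t: 30.2
tool_pos: [0.5801, -0.0314, -0.0216]
orientation: [0.0, 0.701, 0.714, -0.0]
wrist_force: [1.3, 0.8, -0.0]
width: -0.0001
gripper_force: 0.0
```

Emit:
apply_moves(targets=[[0,-0.001,0,0,0,0,1],[0,-0.001,0,0,0,0,1]])

```text
t: 30.4
tool_pos: [0.5801, -0.0326, -0.0216]
orientation: [-0.0, 0.7, 0.714, 0.0]
wrist_force: [-0.2, -0.4, -0.3]
width: -0.0
gripper_force: 0.0
```

Emit:
apply_moves(targets=[[0,-0.001,0,0,0,0,1],[0,-0.001,0,0,0,0,1]])

```text
t: 30.6
tool_pos: [0.5802, -0.0346, -0.0216]
orientation: [0.0, 0.7, 0.714, -0.0]
wrist_force: [0.1, 0.2, -0.6]
width: -0.0003
gripper_force: 0.0
```

Emit:
apply_moves(targets=[[0,-0.001,0,0,0,0,1],[0,-0.001,0,0,0,0,1]])

```text
t: 30.8
tool_pos: [0.5802, -0.0367, -0.0216]
orientation: [0.0, 0.7, 0.714, -0.0]
wrist_force: [0.6, -0.3, -0.7]
width: -0.0001
gripper_force: 0.0
```

Emit:
apply_moves(targets=[[0,-0.001,0,0,0,0,1],[0,-0.001,0,0,0,0,1]])

```text
t: 31.0
tool_pos: [0.5802, -0.0387, -0.0216]
orientation: [0.0, 0.7, 0.714, -0.0]
wrist_force: [-0.1, -0.4, 0.6]
width: -0.0001
gripper_force: 0.0
```

```bash
python3 - <<'E'
from edge import *
s=ctrl.observe();T=s['tool_pos'];print(T,s['wrist_force'],s['width'])
i=ctrl.get_image('wrist'); save(i,'y_wrist')
for x in(.566,.594,.59,.57): 
  g=i['pixels'].astype(np.float32).mean(2); print(x,[int(g[tuple(np.round(proj(i,(x,y,0))).astype(int)[::-1])]) for y in np.arange(-.06,-.02,.002)])
for k in('packer_8','corner'):
  for n in ('wrist','side','scene'):
    j=ctrl.get_image(n)
    for d in ctrl.pinpoint(k,j): print(n,k,np.round(d['centre'],1),round(d['conf'],2),at_z(j,d['centre'],0 if k!='corner' else .044).round(4)[:2])
q=j if 0 else ctrl.get_image('side')
cv2.imwrite('pics/f.png',np.vstack([i['pixels'][150:480,120:560],cv2.resize(q['pixels'][200:300,290:423],(440,330),interpolation=cv2.INTER_CUBIC)])[::1,:,::-1][:600])
E
```

```text
[ 0.58016816 -0.03871698 -0.02160096] [-0.14198665 -0.38044372  0.55712585] -0.00011518144251765275
0.566 [15, 18, 19, 19, 25, 20, 15, 24, 31, 50, 97, 96, 94, 96, 96, 96, 97, 95, 97, 96]
0.594 [18, 19, 18, 18, 18, 12, 21, 20, 20, 20, 14, 82, 100, 101, 100, 99, 97, 98, 99, 100]
0.59 [17, 32, 51, 39, 37, 33, 34, 23, 18, 19, 21, 62, 94, 96, 99, 96, 96, 96, 95, 95]
0.57 [17, 18, 18, 16, 19, 19, 19, 28, 20, 20, 12, 86, 97, 98, 98, 100, 99, 97, 92, 96]
wrist packer_8 [543.5 103.1] 0.97 [0.6581 0.0463]
wrist packer_8 [326.5 408.3] 0.63 [ 0.582 -0.093]
side packer_8 [187. 407.] 0.84 [0.6741 0.34  ]
side packer_8 [390.9 318.3] 0.77 [0.4357 0.0545]
side packer_8 [255.1 335.2] 0.77 [0.6449 0.1795]
side packer_8 [281.7 284.9] 0.75 [0.6562 0.0475]
side packer_8 [343.7 253.5] 0.48 [ 0.5752 -0.0897]
side packer_8 [186.4 318.1] 0.24 [0.778  0.1899]
scene packer_8 [348.8 225.5] 0.96 [0.4381 0.0604]
scene packer_8 [501.8 291. ] 0.86 [0.6674 0.3397]
scene packer_8 [350.1 295.7] 0.82 [0.6655 0.0467]
scene packer_8 [277.2 266.8] 0.7 [ 0.5723 -0.0956]
side corner [347.2 227.3] 0.7 [ 0.5811 -0.1243]
scene corner [261.1 253.4] 0.92 [ 0.5817 -0.1246]
```

View pics/f.png

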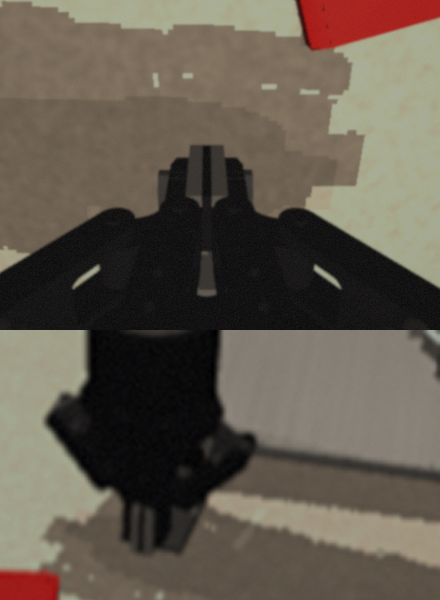

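The fingertips (at TCP + about 30 mm when shut) rode over the thin packer without pushing it. I'll back out, go lower and repeat the push test.

Emit:
apply_moves(targets=[[0,0.022,0,0,0,0,1],[0,0,-0.0055,0,0,0,1],[0,0,-0.001,0,0,0,1],[0,0,0,0,0,0,1]])

```text
t: 32.1
tool_pos: [0.5803, -0.0167, -0.0281]
orientation: [-0.0, 0.7, 0.714, 0.0]
wrist_force: [-0.7, 2.0, 2.4]
width: -0.0001
gripper_force: 1.4
```

Emit:
apply_moves(targets=[[0,-0.005,0,0,0,0,1],[0,-0.005,0,0,0,0,1],[0,-0.001,0,0,0,0,1],[0,-0.001,0,0,0,0,1]])

```text
t: 32.5
tool_pos: [0.5802, -0.0291, -0.0281]
orientation: [0.0, 0.701, 0.714, 0.0]
wrist_force: [-0.6, 3.2, 3.3]
width: 0.0002
gripper_force: 1.5
```

Emit:
apply_moves(targets=[[0,-0.001,0,0,0,0,1],[0,-0.001,0,0,0,0,1]])

```text
t: 32.7
tool_pos: [0.5802, -0.0306, -0.0281]
orientation: [-0.0, 0.7, 0.714, 0.0]
wrist_force: [-0.8, 2.4, 3.4]
width: -0.0001
gripper_force: 1.6
```

Emit:
apply_moves(targets=[[0,-0.001,0,0,0,0,1],[0,-0.001,0,0,0,0,1]])

```text
t: 32.9
tool_pos: [0.5802, -0.0326, -0.0281]
orientation: [0.0, 0.7, 0.714, 0.0]
wrist_force: [0.2, 2.6, 2.5]
width: 0.0001
gripper_force: 1.7
```

Emit:
apply_moves(targets=[[0,-0.001,0,0,0,0,1],[0,-0.001,0,0,0,0,1]])

```text
t: 33.1
tool_pos: [0.5802, -0.0345, -0.0281]
orientation: [-0.0, 0.7, 0.714, 0.0]
wrist_force: [0.2, 6.3, 4.7]
width: 0.0003
gripper_force: 3.5
```

Emit:
apply_moves(targets=[[0,0,0.0012,0,0,0,1],[0,0,0,0,0,0,1]])

```text
t: 33.3
tool_pos: [0.5799, -0.0347, -0.0271]
orientation: [-0.0, 0.7, 0.714, -0.0]
wrist_force: [-0.3, 1.5, -1.2]
width: 0.0002
gripper_force: 0.9
```

Emit:
apply_moves(targets=[[0,-0.001,0,0,0,0,1],[0,-0.001,0,0,0,0,1]])

```text
t: 33.5
tool_pos: [0.58, -0.0366, -0.0271]
orientation: [-0.0, 0.7, 0.714, -0.0]
wrist_force: [-0.8, 3.0, -0.9]
width: 0.0
gripper_force: 1.5
```

Emit:
apply_moves(targets=[[0,-0.001,0,0,0,0,1],[0,-0.001,0,0,0,0,1]])

```text
t: 33.7
tool_pos: [0.5801, -0.0387, -0.027]
orientation: [-0.0, 0.7, 0.714, -0.0]
wrist_force: [-0.7, 3.7, -1.0]
width: 0.0003
gripper_force: 1.5
```

Emit:
apply_moves(targets=[[0,-0.001,0,0,0,0,1],[0,0,0,0,0,0,1]])

```text
t: 33.9
tool_pos: [0.5801, -0.0398, -0.0269]
orientation: [0.0, 0.7, 0.714, -0.0]
wrist_force: [0.2, 1.1, -0.4]
width: 0.0001
gripper_force: 0.7
```

```bash
python3 - <<'E'
from edge import *
s=ctrl.observe();T=s['tool_pos'];print(T,s['wrist_force'],s['width'])
for n in ('wrist','side','scene'):
    j=ctrl.get_image(n)
    for d in ctrl.pinpoint('packer_8',j):
      X=at_z(j,d['centre'],0)
      if abs(X[0]-.58)<.05 and X[1]<0: print(n,round(d['conf'],2),X.round(4)[:2])
    if n=='wrist':
      g=j['pixels'].astype(np.float32).mean(2)
      for x in(.564,.568,.592,.596): print(x,[int(g[tuple(np.round(proj(j,(x,y,0))).astype(int)[::-1])]) for y in np.arange(-.06,-.03,.002)])
E
```

```text
[ 0.58014844 -0.03983878 -0.02694275] [ 0.23109655  1.07022416 -0.37302579] 0.00011317808299875089
wrist 0.94 [ 0.5813 -0.0977]
0.564 [23, 19, 23, 28, 32, 81, 87, 97, 99, 99, 98, 94, 96, 94, 95]
0.568 [20, 22, 18, 17, 22, 22, 18, 22, 25, 18, 21, 38, 94, 94, 97]
0.592 [17, 18, 13, 23, 22, 21, 12, 26, 19, 16, 20, 12, 64, 97, 101]
0.596 [17, 18, 11, 18, 14, 20, 15, 25, 45, 50, 77, 100, 99, 97, 97]
side 0.46 [ 0.5744 -0.1032]
scene 0.97 [ 0.5841 -0.0976]
```

Packer_8 slides under a steady push of about 3 N, far above a loose 52 g plate's friction, so it is snug. Retracting and checking unoccluded.

Emit:
apply_moves(targets=[[0,0.02,0,0,0,0,1],[0,0.03,0.01,0,0,0,1],[-0.02,0.02,0.04,0,0,0,1],[-0.02,0.02,0.04,0,0,0,1],[0,0,0,0,0,0,1]])

```text
t: 34.7
tool_pos: [0.541, 0.0523, 0.0681]
orientation: [0.002, 0.7, 0.715, 0.003]
wrist_force: [0.7, 0.2, 0.3]
width: 0.0003
gripper_force: 0.0
```

```bash
python3 - <<'E'
from edge import *
for n in ('wrist','side','scene'):
    j=ctrl.get_image(n)
    for k in('packer_8','corner'):
      for d in ctrl.pinpoint(k,j):
        X=at_z(j,d['centre'],.044 if k=='corner' else 0); print(n,k,round(d['conf'],2),X.round(4)[:2])
    if n!='scene': 
      print(edge(j,.58,-.075,-.02))
      g=j['pixels'].astype(np.float32).mean(2)
      for y in (-.06,-.07,-.08): print(y,[int(g[tuple(np.round(proj(j,(x,y,.006))).astype(int)[::-1])]) for x in np.arange(.55,.613,.002)])
E
```

```text
wrist packer_8 0.96 [0.658  0.0483]
wrist packer_8 0.58 [0.6481 0.1813]
wrist packer_8 0.56 [0.4322 0.0579]
-0.04499999999999997
-0.06 [18, 17, 15, 19, 17, 22, 16, 12, 20, 16, 11, 17, 18, 16, 21, 15, 21, 18, 17, 20, 14, 17, 18, 22, 17, 23, 21, 21, 25, 24, 19, 19]
-0.07 [19, 20, 18, 19, 21, 15, 20, 15, 16, 18, 14, 17, 18, 18, 17, 17, 18, 16, 12, 19, 21, 17, 19, 24, 23, 22, 23, 15, 24, 14, 20, 19]
-0.08 [42, 19, 19, 20, 16, 20, 17, 18, 17, 18, 22, 24, 14, 25, 19, 17, 15, 17, 16, 21, 18, 17, 23, 16, 19, 25, 24, 24, 22, 23, 24, 28]
side packer_8 0.95 [0.6808 0.3378]
side packer_8 0.78 [0.6565 0.0399]
side packer_8 0.76 [0.6482 0.1753]
side packer_8 0.73 [0.4304 0.0609]
side packer_8 0.44 [ 0.5777 -0.0934]
side corner 0.77 [ 0.5861 -0.1306]
-0.04499999999999997
-0.06 [154, 156, 158, 146, 100, 18, 5, 7, 16, 30, 30, 49, 55, 48, 25, 28, 51, 54, 40, 17, 14, 14, 41, 70, 81, 113, 148, 155, 152, 151, 151, 152]
-0.07 [155, 158, 155, 155, 130, 70, 9, 6, 7, 9, 13, 31, 52, 55, 55, 48, 20, 27, 52, 53, 40, 15, 15, 56, 56, 105, 142, 155, 153, 153, 154, 155]
-0.08 [152, 153, 154, 141, 97, 49, 36, 13, 12, 12, 9, 10, 17, 36, 51, 56, 48, 21, 21, 30, 54, 54, 32, 11, 33, 94, 148, 148, 156, 155, 152, 151]
scene packer_8 0.89 [ 0.5849 -0.1012]
scene packer_8 0.86 [0.6513 0.1718]
scene packer_8 0.77 [0.6728 0.341 ]
scene packer_8 0.7 [0.4206 0.0614]
scene packer_8 0.66 [0.6614 0.0422]
scene corner 0.95 [ 0.5769 -0.1242]
```

Emit:
apply_moves(targets=[[-0.035,0.02,0.02,0,0,0,1],[-0.035,0.02,0.02,0,0,0,1],[-0.035,0.02,0.02,0,0,0,1],[-0.03,0.02,0.02,0,0,0,1],[0,0,0,0,0,0,1]])

```text
t: 35.65
tool_pos: [0.4038, 0.1319, 0.1452]
orientation: [0.001, 0.7, 0.715, 0.001]
wrist_force: [0.5, -0.0, 0.3]
width: 0.0
gripper_force: 0.0
```

```bash
python3 - <<'E'
from edge import *
ims={n:ctrl.get_image(n) for n in('side','scene')}
c={n:[] for n in ims}
for n,j in ims.items():
  for d in ctrl.pinpoint('corner',j)+ctrl.pinpoint('packer_8',j): print(n,at_z(j,d['centre'],.044).round(4)[:2],at_z(j,d['centre'],0).round(4)[:2],round(d['conf'],2))
  g=j['pixels'].astype(np.float32).mean(2)
  for y in (-.06,-.075,-.09): print(y,[int(g[tuple(np.round(proj(j,(x,y,.008))).astype(int)[::-1])]) for x in np.arange(.54,.622,.002)])
  print('ax',[int(g[tuple(np.round(proj(j,(.58,y,.0))).astype(int)[::-1])]) for y in np.arange(-.09,-.03,.002)])
E
```

```text
side [ 0.5764 -0.1278] [ 0.5937 -0.1869] 0.57
side [0.4268 0.1016] [0.4323 0.0606] 0.69
side [ 0.5617 -0.0442] [ 0.5779 -0.0967] 0.66
side [0.6481 0.3618] [0.6711 0.3414] 0.62
side [0.6393 0.0802] [0.6615 0.0376] 0.62
side [0.6257 0.214 ] [0.6468 0.182 ] 0.56
-0.06 [148, 148, 147, 148, 148, 149, 150, 148, 123, 69, 60, 81, 82, 82, 82, 81, 81, 80, 80, 81, 81, 79, 81, 80, 80, 80, 80, 77, 70, 92, 126, 146, 148, 148, 146, 146, 146, 147, 146, 147, 148]
-0.075 [148, 148, 146, 148, 147, 147, 149, 148, 122, 68, 67, 67, 80, 81, 81, 80, 81, 80, 81, 81, 81, 81, 81, 80, 81, 80, 80, 77, 83, 106, 137, 137, 149, 148, 148, 146, 146, 145, 147, 147, 146]
-0.09 [149, 150, 150, 147, 148, 147, 148, 144, 144, 91, 53, 67, 80, 81, 80, 80, 82, 80, 80, 80, 80, 80, 80, 80, 80, 80, 80, 79, 79, 82, 105, 136, 149, 149, 149, 149, 146, 146, 147, 148, 148]
ax [80, 80, 80, 81, 80, 81, 81, 80, 80, 79, 79, 81, 84, 84, 86, 86, 75, 67, 62, 109, 112, 146, 146, 149, 145, 145, 147, 147, 148, 149]
scene [ 0.5871 -0.1227] [ 0.5327 -0.1288] 0.9
scene [0.6969 0.1693] [0.6492 0.181 ] 0.95
scene [0.4835 0.0549] [0.4228 0.0597] 0.91
scene [0.7099 0.042 ] [0.663 0.046] 0.91
scene [ 0.6358 -0.1009] [ 0.5843 -0.1056] 0.78
-0.06 [151, 149, 149, 150, 150, 150, 150, 150, 150, 136, 136, 105, 82, 80, 78, 78, 79, 81, 81, 80, 81, 81, 80, 81, 81, 81, 81, 81, 78, 78, 59, 41, 41, 55, 105, 105, 140, 152, 152, 152, 152]
-0.075 [153, 150, 152, 152, 152, 155, 155, 155, 155, 141, 106, 106, 81, 81, 79, 79, 79, 83, 82, 82, 80, 80, 80, 82, 82, 81, 80, 80, 79, 69, 69, 44, 41, 41, 88, 138, 138, 154, 153, 153, 149]
-0.09 [149, 149, 150, 151, 151, 152, 152, 149, 142, 142, 118, 118, 90, 79, 79, 82, 82, 82, 81, 80, 80, 82, 82, 80, 81, 81, 81, 83, 83, 75, 52, 52, 32, 51, 51, 100, 140, 140, 152, 152, 152]
ax [81, 81, 81, 80, 82, 83, 81, 81, 81, 82, 81, 82, 79, 83, 81, 80, 77, 90, 121, 145, 152, 150, 151, 149, 149, 149, 147, 149, 149, 150]
```

```bash
python3 -c "
from bench import ctrl
print(ctrl.close_job())"
```

```text
the job is handed in; nothing more can be done
None
```

I handed the job in at about 36 s with packer_8 flat under the free foot; packer_11 is back out on the counter, packer_14 was never moved, and the hand-in returned no verdict. Packer_8 took a steady push of about 3 N, while packer_11 stopped dead at up to about 21 N before I withdrew it.

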